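Put the mixed-up gauging holders right

TASK

Someone has mixed up the holders on the desk: the ring gauge lies in the blue tray, the steel V-block in the green round nest, one L-shaped plate in the yellow tray, and the other L-plate on the desk. Put the V-block, upright, into the yellow tray, the ring gauge into the green nest, and fit both L-plates, studs up, side by side into the blue tray so that each lies flat on its floor; the cork mat is free if you need to put something down meanwhile. Do not shift the oil bottle or the black loupe.

Things in the scene. Friction and masses are not known exactly. Their poses are not given: they have to be found in the camera images.
- ring_gauge: steel ring gauge with a dark knurled band, outer diameter 59 mm, 22 mm high, lying flat (axis z); origin: centre of its underside. 0.33 kg. Starts in the blue tray.
- steel_v_block: plain steel V-block, 55 (x) x 42 (y) x 34 (z) mm, the V groove on top running along x; origin: centre of its underside. 0.42 kg. The outer faces y = +-21 mm can be gripped. Starts in the green nest.
- plate_red: dark steel L-plate with a red stud. Two 28 mm wide arms at a right angle in a 58 x 58 mm outline, 10 mm thick; open notch 30 x 30 mm. Square grip stud 18 x 18 mm at the centre of mass, sides parallel to the arms, top at z 38 mm. Origin: underside, below the stud. Plate spans -24 to +34 mm in x and y: full corner at (-,-), notch from +4 mm at (+,+). 0.16 kg. Starts in the yellow tray.
- plate_black: dark steel L-plate with a black stud, like the other. Two 28 mm wide arms at a right angle in a 58 x 58 mm outline, 10 mm thick; open notch 30 x 30 mm. Square grip stud 18 x 18 mm at the centre of mass, sides parallel to the arms, top at z 38 mm. Origin: underside, below the stud. Plate spans -24 to +34 mm in x and y: full corner at (-,-), notch from +4 mm at (+,+). 0.16 kg. Starts on the desk.
- plate_tray: blue tray, fixed, inside 76 (x) x 106 (y) mm, walls 4 mm thick, floor 3 mm and rim 8 mm above the desk; origin: centre of its underside. The L-plates fit flat only interlocked, one turned half a turn from the other, an arm of each in the notch of the other (together about 58 x 86 mm); either such arrangement will do.
- ring_nest: green round nest, fixed, inside diameter 76 mm, outside 84 mm, floor 3 mm and rim 8 mm above the desk; origin: centre of its underside.
- vblock_tray: yellow rectangular tray, fixed, inside 72 (x) x 64 (y) mm, walls 4 mm thick, floor 3 mm and rim 8 mm above the desk; origin: centre of its underside. The V-block fits with its long side along x.
- park_mat: square cork mat, 85 x 85 x 3 mm, fixed and empty; origin: centre of its underside, its top 3 mm above the desk.
- bottle: small white oil bottle standing on the desk, 27 mm in diameter, 66 mm high; origin: centre of its underside. A bystander.
- black_loupe: small black round loupe, 36 mm in diameter, 26 mm high, standing on the desk; origin: centre of its underside. A bystander.

How it is judged:
By the outcome, as a careful person would: the job done as asked, in the order asked, and still so for the second after the job is handed in, with the robot touching nothing.
It also fails if it takes over 112 s, if anything falls off the work surface, if the arm or the gripper's body presses on something with over 40 N, if the wrist force passes 120 N, or if a joint passes its speed limit or range.

ROBOT

A 6-joint arm with a two-finger parallel gripper is mounted at the origin on a cart in front of the work surface, level with it; the furniture and walls round the work are solid. World frame = base frame: x ahead of the robot, y to its left, z up, the work surface at z = 0. Lengths are in m, angles in rad, forces in N, time in s.
With the tool pointing down it reaches from about 0.3 to 0.775 m from the base axis. Payload 14.6 kg.
Tool frame: the origin (TCP) lies midway between the tips of the shut fingers; the grasp point (between the pads) lies hold_point_z behind it (hold_point_z is the distance from the TCP to the grasp point, in m); z points along the fingers, y is the line along which they close (so a half turn about z gives the same grasp; the last joint's range is limited). The gripper opens to 85 mm and grips with 20 to 120 N. Pads are 22 mm wide; open, the fingers measure 114 mm over their backs; the gripper's body (76 mm by 85 mm) begins 54 mm behind the grasp point. The pads swing forward as they close: fully open they stand 13 mm farther back than shut.
Start: joints at [1.082, 0.3, 1.521, -0, 1.321, -0.067], TCP at [0.225, 0.502, 0.231] pointing down, gripper open.
Joint ranges: [-3.03, 3.03], [-0.79, 2.21], [0.23, 2.52], [-1.04, 4.18], [0, 3.07], [-2.55, 2.55]. Speed limits (rad/s): [2.22, 2.22, 2.57, 3.14, 3.14, 3.14].

INTERFACE

Orientations are given as a unit quaternion [w, x, y, z].
In Python, from rig import move_to, line_to, move_j, grip, sleep, solve_ik, state, capture, camera_params, Unreachable, close_job, hold_point_z gives the robot as it stands. Calls block until the motion is done:
- move_to(position, orientation): joint-space move of the TCP to a pose.
- line_to(position, attitude=None, speed=0.15, threshold=None): straight line of the TCP; attitude=None keeps the orientation; speed is the mean speed in m/s. With threshold (N) it stops when the force on the tool has changed by that much, and returns True; else False.
- move_j(angles): joint-space move.
- grip(opening, strength=None): opening from 0.0 (shut) to 1.0 (fully open); strength is the grip in N (None keeps the last); returns when the fingers have stopped.
- sleep(seconds).
- solve_ik(position, orientation): joint angles nearest the present ones, or None.
- state(): the state.
- capture(name): name is "side" or "top"; returns the picture (400x640x3 uint8, red, green, blue); there is no depth.
- camera_params(name): a dict with "camera_matrix" (3x3 intrinsics, pixels), "pose" (4x4, takes a point from camera to world coordinates). Camera axes: x right, y up, looking along -z (the intrinsics and any distortion apply to the point x, -y, -z); pixel columns grow to the right and rows downward; lengths in m; the calibration is good to about 2 mm. A picture is of the moment at which its call begins. camera_params takes no time and is no camera call.
A pose or a line that the arm cannot do raises Unreachable and nothing moves.
- close_job(): hands the job in; it is judged then, once.
The state is a dict: "time": time; "joints": joint angles; "dq": joint speeds; "joint_torque": joint torques, N m; "eef_pos": TCP position; "tool_rot": TCP orientation; "ft_force": force on the tool from outside, world axes, zero at the start; "wrist_torque": the same for the moment, N m; "grip_width": opening from 0.0 (shut) to 1.0 (fully open); "grip_force": force on a finger pad.
Only numpy, scipy, OpenCV 4.12 (cv2) and the standard library are available. Lean on these libraries where they do the work, as an engineer would, in place of code of your own. Each camera call takes 0.05 s, during which the arm holds its last target. There are 200 camera calls.

## Working session

There is one attempt and no reset: what is moved stays moved. The work goes in short steps, each a Python script; the robot and the scene stay as the last script left them, time stands still between calls to the robot, and variables do not carry over. Pictures are saved under pics/ and viewed, at most 14 in all, crops included, and the job is handed in when it is done.

```bash
ls; mkdir -p pics; python3 - <<'E'
from rig import *
import cv2,numpy as np
np.set_printoptions(precision=4,suppress=True)
print(state(), hold_point_z)
for n in("top","side"):
    p=camera_params(n); print(n,p)
    cv2.imwrite(f"pics/{n}0.png",capture(n)[:,:,::-1])
E
```

```text
pics
{'time': 0.0, 'joints': array([ 1.0824,  0.3005,  1.5216, -0.    ,  1.3207, -0.0666]), 'dq': array([-0.0005, -0.002 ,  0.001 ,  0.001 ,  0.001 , -0.0015]), 'joint_torque': array([ -0.0013, -54.3503, -36.179 ,  -0.0001,   0.0041,   0.    ]), 'eef_pos': array([0.2251, 0.5016, 0.2307]), 'tool_rot': array([-0.0002,  0.2094,  0.9778, -0.0006]), 'ft_force': array([-0.204 , -0.263 ,  0.7868]), 'wrist_torque': array([0.0099, 0.0448, 0.0265]), 'grip_force': 0.0, 'grip_width': 0.9998953752884078} 0.0187
top {'camera_matrix': array([[374.2237,   0.    , 318.4825],
       [  0.    , 374.2237, 197.1899],
       [  0.    ,   0.    ,   1.    ]]), 'pose': array([[ 0.0303,  0.9971, -0.0699,  0.4597],
       [-0.9994,  0.029 , -0.0196, -0.0804],
       [-0.0175,  0.0705,  0.9974,  0.9171],
       [ 0.    ,  0.    ,  0.    ,  1.    ]])}
side {'camera_matrix': array([[461.2263,   0.    , 317.8297],
       [  0.    , 461.2263, 195.8769],
       [  0.    ,   0.    ,   1.    ]]), 'pose': array([[ 0.9839,  0.0697, -0.1643,  0.3255],
       [-0.1776,  0.477 , -0.8608, -1.0757],
       [ 0.0184,  0.8761,  0.4818,  0.5889],
       [ 0.    ,  0.    ,  0.    ,  1.    ]])}
```

View pics/top0.png

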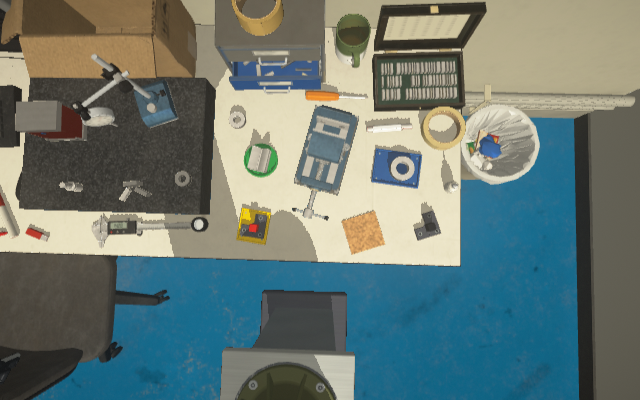

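View pics/side0.png

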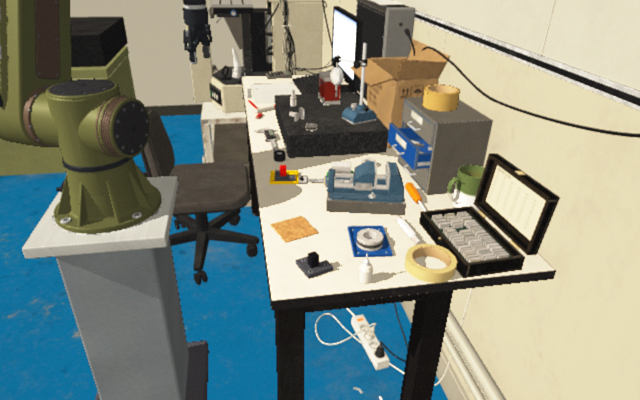

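```bash
python3 - <<'E'
import cv2
t=cv2.imread("pics/top0.png");s=cv2.imread("pics/side0.png")
cv2.imwrite("pics/a.png",cv2.resize(t[125:265,180:380],None,fx=4,fy=4,interpolation=2))
cv2.imwrite("pics/b.png",cv2.resize(t[130:260,335:475],None,fx=4.6,fy=4.6,interpolation=2)[:600])
cv2.imwrite("pics/c.png",cv2.resize(s[120:290,240:440],None,fx=3.5,fy=3.5,interpolation=2))
E
```

```text
(no output)
```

View pics/a.png

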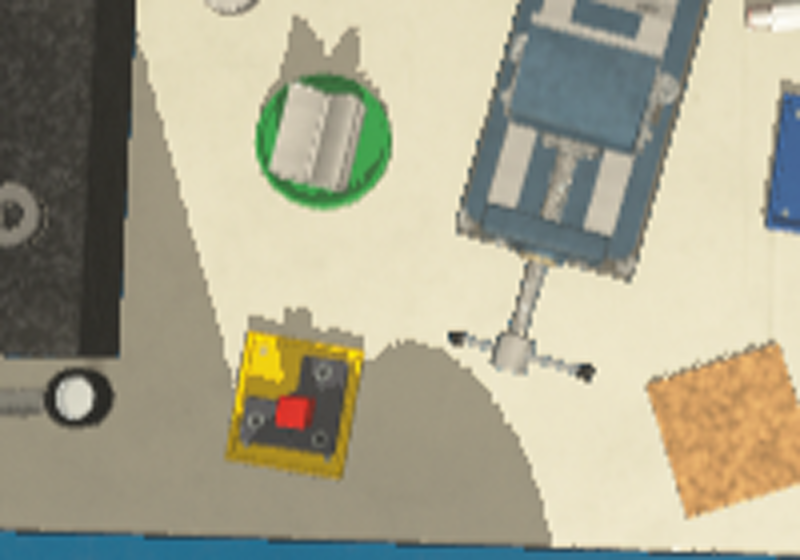

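View pics/b.png

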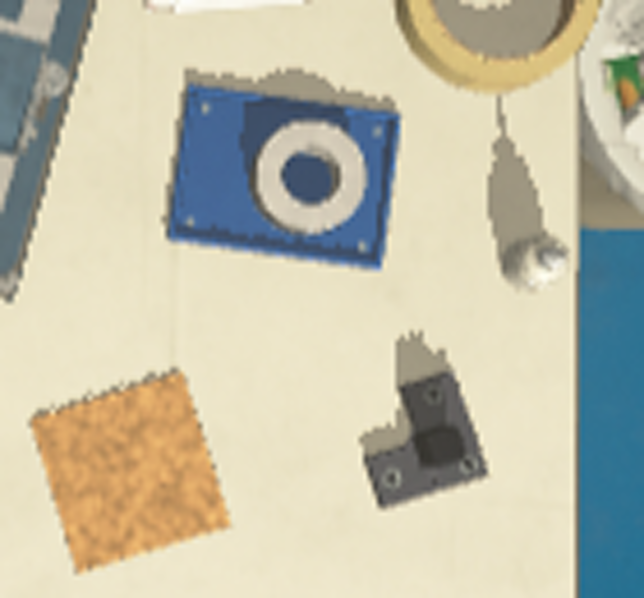

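View pics/c.png

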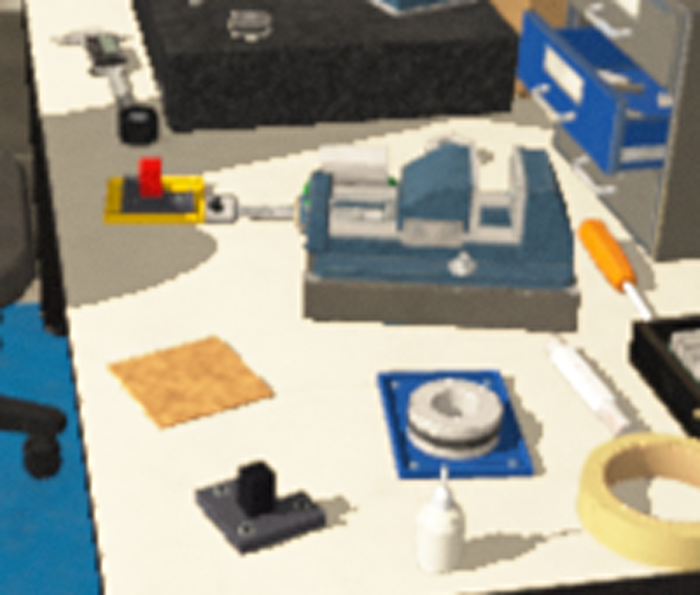

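```bash
cat > h.py <<'E'
from rig import *
import numpy as np, cv2
np.set_printoptions(precision=4,suppress=True)
def cast(uv,z,cam="top"):
    p=camera_params(cam);K=p["camera_matrix"];T=p["pose"]
    uv=np.atleast_2d(np.asarray(uv,float))
    d=np.c_[(uv[:,0]-K[0,2])/K[0,0],-(uv[:,1]-K[1,2])/K[1,1],-np.ones(len(uv))]@T[:3,:3].T
    o=T[:3,3];return (o+d*((z-o[2])/d[:,2])[:,None])[:,:2]
def blob(mask,box):
    m=np.zeros(mask.shape,np.uint8);x0,y0,x1,y1=box
    m[y0:y1,x0:x1]=mask[y0:y1,x0:x1].astype(np.uint8)
    cs=cv2.findContours(m,cv2.RETR_EXTERNAL,cv2.CHAIN_APPROX_NONE)[0]
    return max(cs,key=cv2.contourArea)[:,0]
def rect(c,z,cam="top"):
    w=cast(c,z,cam)*1000
    (x,y),(a,b),t=cv2.minAreaRect(w.astype(np.float32))
    pad=2.4 # contour runs through pixel centres
    return np.array([x,y]),(a+pad,b+pad),t
def hsv(cam="top",img=None):
    img=capture(cam) if img is None else img
    return cv2.cvtColor(img,cv2.COLOR_RGB2HSV).astype(int),img
E
cat > m.py <<'E'
from h import *
H,I=hsv(img=cv2.imread("pics/top0.png")[:,:,::-1].copy()); h,s,v=H[...,0],H[...,1],H[...,2]
R=lambda n,c,z:print(n,len(c),*rect(c,z))
R("yellow",blob((h>18)&(h<35)&(s>150),(225,195,285,255)),.008)
R("red",blob(((h<8)|(h>172))&(s>150),(225,195,285,255)),.041)
c=blob((s<70)&(v<110),(240,203,270,245));R("redplate",c,.013)
R("blue",blob((h>100)&(h<120)&(s>100),(365,140,428,192)),.008)
R("green",blob((h>50)&(h<80)&(s>100),(235,135,285,185)),.008)
R("vblock",blob((s<60)&(v>90),(245,142,274,176)),.037)
R("ring",blob((s<60)&(v>120),(385,148,420,186)),.025)
R("mat",blob((h>8)&(h<22)&(s>80),(335,205,390,258)),.003)
c=blob(v<100,(405,195,450,245));R("blackplate",c,.010)
print(cast(cv2.approxPolyDP(c.reshape(-1,1,2),2.5,True)[:,0],.010)*1000)
R("blackstud",blob(v<52,(405,195,450,245)),.038)
R("loupe",blob(v<70,(185,212,215,240)),.02)
R("bottle",blob((s<40)&(v>100),(440,178,460,196)),.03)
S,J=hsv(img=cv2.imread("pics/side0.png")[:,:,::-1].copy()); h,s,v=S[...,0],S[...,1],S[...,2]
R2=lambda n,c,z:print("side",n,*rect(c,z,"side"))
R2("yellow",blob((h>18)&(h<35)&(s>150),(260,160,305,190)),.008)
R2("blue",blob((h>100)&(h<120)&(s>100),(340,218,395,262)),.008)
R2("mat",blob((h>8)&(h<22)&(s>80),(265,210,322,245)),.003)
E
python3 m.py
```

```text
yellow 117 [449.4373  94.253 ] (74.30473175048829, 80.90702667236329) 81.90821838378906
red 28 [445.5603  86.8114] (18.73755302429199, 23.516859436035155) 1.7578446865081787
redplate 124 [450.1536  93.4911] (59.477342987060545, 60.89123382568359) 82.78984069824219
blue 236 [ 601.1171 -250.4129] (114.91392364501954, 84.16573181152344) 83.42115783691406
green 167 [611.0344  82.9399] (81.87910308837891, 83.99274291992188) 1.6108182668685913
vblock 150 [613.2957  81.9925] (74.59512939453126, 69.68901672363282) 1.5179049968719482
ring 68 [ 598.1435 -261.7865] (60.33076705932617, 57.42496337890625) 1.5561872720718384
mat 130 [ 441.9481 -172.6974] (88.07585754394532, 87.4383758544922) 18.774917602539062
blackplate 81 [ 468.9595 -332.9308] (59.86134567260742, 39.14431610107422) 3.630254030227661
[[ 497.7878 -334.8317]
 [ 489.912  -313.3188]
 [ 470.8807 -320.714 ]
 [ 441.9713 -316.2339]
 [ 450.1771 -349.6077]]Traceback (most recent call last):
  File "m.py", line 14, in <module>
    R("blackstud",blob(v<52,(405,195,450,245)),.038)
                  ~~~~^^^^^^^^^^^^^^^^^^^^^^^^
  File "h.py", line 13, in blob
    return max(cs,key=cv2.contourArea)[:,0]
           ~~~^^^^^^^^^^^^^^^^^^^^^^^^
ValueError: max() iterable argument is empty
```

```bash
python3 - <<'E'
import re
t=open('m.py').read()
t=t.replace('(s<60)&(v>90),(245,142,274,176)','cv2.morphologyEx(((s<70)&(np.hypot(np.arange(640)[None]-260.5,np.arange(400)[:,None]-159.5)<15)).astype(np.uint8),2,np.ones((3,3)))>0,(235,135,285,185)')
t=t.replace('blob(v<100,','blob((v<140)&(s<70),')
t=t.replace('blob(v<52,','blob(v<60,')
open('m.py','w').write(t)
E
python3 m.py; python3 -c "
from h import *
H,I=hsv(img=cv2.imread('pics/top0.png')[:,:,::-1].copy())
print(H[212:236:2,430]);print(H[226,414:444]);print(H[158,240:284])"
```

```text
yellow 117 [449.4373  94.253 ] (74.30473175048829, 80.90702667236329) 81.90821838378906
red 28 [445.5603  86.8114] (18.73755302429199, 23.516859436035155) 1.7578446865081787
redplate 124 [450.1536  93.4911] (59.477342987060545, 60.89123382568359) 82.78984069824219
blue 236 [ 601.1171 -250.4129] (114.91392364501954, 84.16573181152344) 83.42115783691406
green 167 [611.0344  82.9399] (81.87910308837891, 83.99274291992188) 1.6108182668685913
vblock 77 [608.8907  81.208 ] (50.129522705078124, 61.497320556640624) 78.49092864990234
ring 68 [ 598.1435 -261.7865] (60.33076705932617, 57.42496337890625) 1.5561872720718384
mat 130 [ 441.9481 -172.6974] (88.07585754394532, 87.4383758544922) 18.774917602539062
blackplate 84 [ 464.6165 -320.89  ] (60.60853042602539, 61.05996170043945) 19.020109176635742
[[ 500.1998 -334.8093]
 [ 489.912  -313.3188]
 [ 466.0053 -318.3701]
 [ 453.2817 -294.57  ]
 [ 429.579  -302.0345]
 [ 448.0047 -356.7883]]
blackstud 21 [ 462.4657 -318.8058] (13.285379791259766, 20.22513618469238) 67.582275390625
loupe 43 [450.8065 222.5635] (33.59122314453125, 41.256491088867186) 1
[... 965 characters left out ...]
 37 236]
 [ 24  39 237]
 [ 24  38 236]]
[[ 25  43 229]
 [ 23  43 231]
 [ 24  42 230]
 [ 25  45 229]
 [ 64 153 155]
 [ 63 135 125]
 [ 65 155 161]
 [ 65 154 162]
 [ 64 150 162]
 [ 54  63 189]
 [ 21  37 215]
 [ 21  35 213]
 [ 20  36 212]
 [ 20  38 209]
 [ 21  35 205]
 [ 21  36 203]
 [ 21  37 200]
 [ 21  35 195]
 [ 21  38 204]
 [ 20  34 208]
 [ 22  36 158]
 [ 21  36 148]
 [ 20  35 155]
 [ 23  38 163]
 [ 21  35 170]
 [ 21  36 185]
 [ 21  35 198]
 [ 21  33 179]
 [ 19  36 177]
 [ 23  35 153]
 [ 63 133 153]
 [ 65 153 163]
 [ 64 152 163]
 [ 64 151 164]
 [ 64 151 164]
 [ 64 152 163]
 [ 64 152 163]
 [ 59 101 151]
 [ 24  43 232]
 [ 23  40 232]
 [ 24  42 232]
 [ 24  42 232]
 [ 24  42 232]
 [ 24  42 232]]
```

```bash
cat >> h.py <<'E'
def quat(c):
    f=np.radians(c+90)/2; return [0,np.cos(f),np.sin(f),0]
UP=0.17
def pick(x,y,z,c,opening,force=50):
    grip(opening); move_to([x,y,UP],quat(c))
    line_to([x,y,z+.03],speed=.25)
    hit=line_to([x,y,z],speed=.06,threshold=8)
    grip(0,force); s=state(); print("picked hit",hit,"z",s["eef_pos"],"w",s["grip_width"],"f",s["grip_force"],"t",s["time"])
    line_to([x,y,UP],speed=.25)
    s=state(); print("lifted w",s["grip_width"],"f",s["grip_force"],s["ft_force"])
def place(x,y,z,c,opening):
    move_to([x,y,UP],quat(c))
    line_to([x,y,z+.02],speed=.25)
    hit=line_to([x,y,z-.003],speed=.04,threshold=5)
    s=state(); print("down hit",hit,s["eef_pos"],"exp z",z)
    grip(opening); line_to([x,y,UP],speed=.25)
    print("t",state()["time"])
def rot(v,deg):
    a=np.radians(deg);return np.array([[np.cos(a),-np.sin(a)],[np.sin(a),np.cos(a)]])@v
E
python3 - <<'E'
from h import *
print(cast([431.3,226],.038))
pick(.4445,.0890,.017,82.8,.5)
p=np.array([.442,-.1727])+rot(np.array([-.005,-.005]),-96.6)
place(*p,.017,-6.6,.45)
cv2.imwrite("pics/t1.png",capture("top")[:,:,::-1])
E
```

```text
[[ 0.4617 -0.328 ]]
picked hit False z [0.4448 0.089  0.0174] w 0.20017876788636504 f 49.49791431427002 t 3.95
lifted w 0.1975164310490486 f 48.802170753479004 [ 0.7065  0.3645 -2.7329]
down hit True [ 0.4377 -0.1672  0.0169] exp z 0.017
t 8.0083
```

```bash
python3 - <<'E'
from h import *
pick(.611,.0835,.011,79,.85,60)
place(.4494,.0943,.011,81.9,.72)
a=capture("top");b=capture("side")
cv2.imwrite("pics/t2.png",np.vstack([cv2.resize(a[130:260,220:480],None,fx=3,fy=3)[:,:,::-1],])[:600])
cv2.imwrite("pics/s2.png",cv2.resize(b[130:270,240:440],None,fx=3.5,fy=3.5)[:,:,::-1])
E
```

```text
picked hit False z [0.6114 0.0835 0.0116] w 0.47949603665977386 f 61.86768712475896 t 11.3583
lifted w 0.4800273674698647 f 61.105296704918146 [-0.0736  1.12   -3.8055]
down hit True [0.4494 0.0943 0.0112] exp z 0.011
t 15.1583
```

View pics/t2.png

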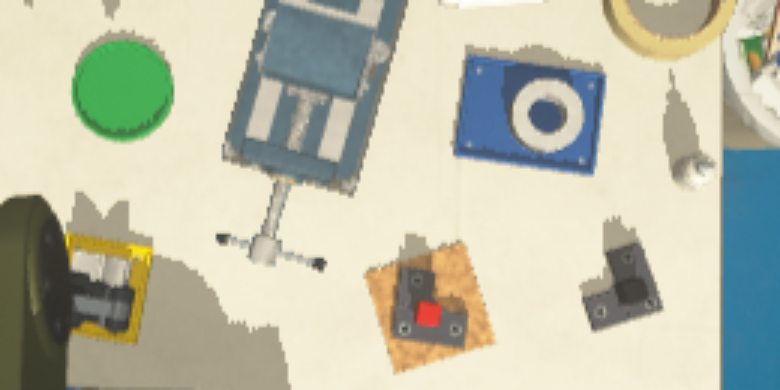

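View pics/s2.png

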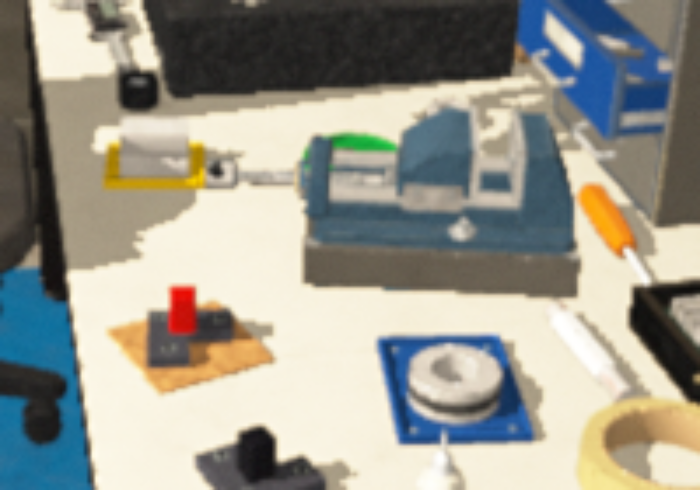

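V-block is upright in the yellow tray, and the red plate is on the mat with its notch at upper right (stud ~(428,313) in the crop). The green nest is empty. Now the ring.

```bash
python3 - <<'E'
from h import *
pick(.5985,-.2625,.006,-6.6,.95,60)
place(.611,.083,.006,0,.9)
T=np.array([.6011,-.2504])
pick(.4617,-.3278,.014,-71,.5)
place(*(T+rot(np.array([.007,-.0215]),-6.6)),.017,-6.6,.42)
a=capture("top")
cv2.imwrite("pics/t3.png",cv2.resize(a[130:260,220:480],None,fx=3,fy=3)[:,:,::-1])
E
```

```text
picked hit False z [ 0.5989 -0.2627  0.007 ] w 0.6392637452458528 f 63.96363509968978 t 18.7417
lifted w 0.6421578345048796 f 63.874730319473656 [ 0.6351 -0.169  -4.7082]
down hit True [0.6111 0.0831 0.007 ] exp z 0.006
t 23.2333
picked hit False z [ 0.462  -0.328   0.0145] w 0.2015395769517569 f 49.50526177883148 t 26.9083
lifted w 0.20467190956925616 f 48.85769248008728 [ 0.3187  0.2395 -1.5883]
down hit True [ 0.6056 -0.2726  0.0173] exp z 0.017
t 30.8333
```

View pics/t3.png

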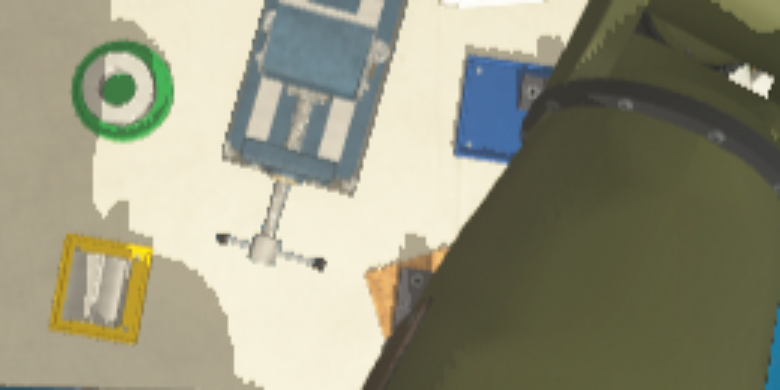

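Ring lies centred in the green nest, V-block in the yellow tray; the black plate is partly hidden by the arm. Next is the red plate, with a height check before release.

```bash
python3 - <<'E'
from h import *
pick(.4377,-.1671,.017,-6.6,.45)
p=np.array([.6011,-.2504])+rot(np.array([-.007,.0215]),-6.6)
move_to([.50,.0,.2],quat(-6.6))
a=capture("top"); cv2.imwrite("pics/t4.png",cv2.resize(a[120:260,350:480],None,fx=4,fy=4)[:,:,::-1])
move_to([*p,UP],quat(-6.6)); line_to([*p,.037],speed=.25)
hit=line_to([*p,.014],speed=.04,threshold=5); z=state()["eef_pos"]; print(hit,z)
if z[2]<.0195:
    grip(.42); line_to([*p,UP],speed=.25); move_to([.4,.1,.25],quat(-6.6))
    a=capture("top"); cv2.imwrite("pics/t5.png",cv2.resize(a[130:260,220:480],None,fx=3,fy=3)[:,:,::-1])
    b=capture("side"); cv2.imwrite("pics/s5.png",cv2.resize(b[130:290,240:440],None,fx=3.5,fy=3.5)[:,:,::-1])
print(state()["time"])
E
```

```text
picked hit False z [ 0.438  -0.1672  0.0174] w 0.20043794211000004 f 49.91612434387207 t 33.5167
lifted w 0.1995659668792449 f 49.12463843822479 [-0.6795  0.8327 -1.4488]
True [ 0.5966 -0.2283  0.0172]
39.875
```

View pics/t5.png

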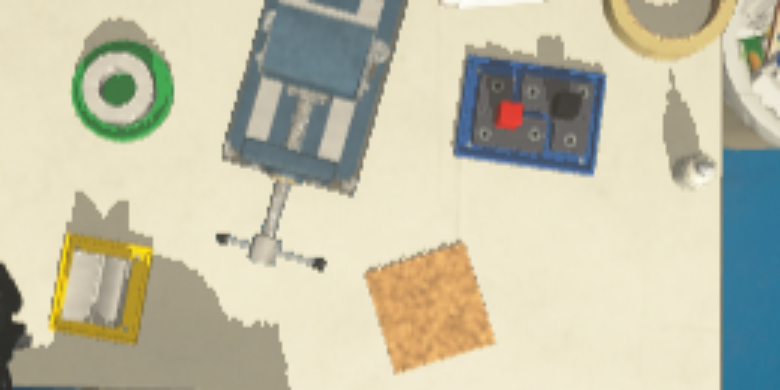

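View pics/s5.png

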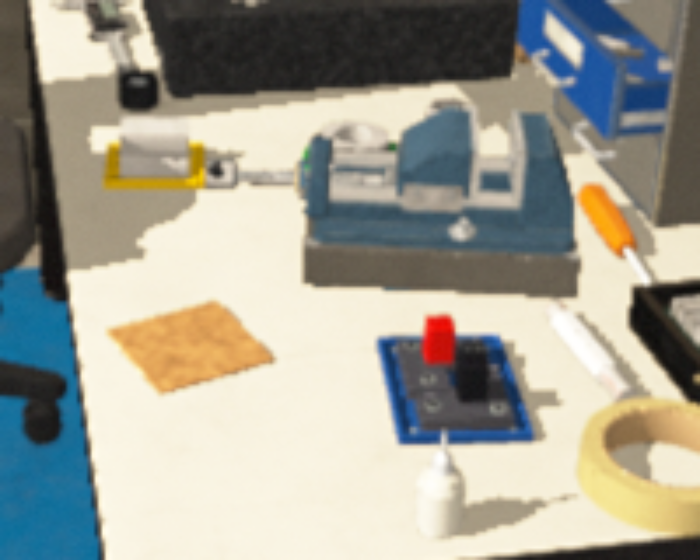

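Both plates lie interlocked in the blue tray (studs at ~(508,115) red and (567,105) black in the top crop) with gaps all round. The ring and V-block are seated, and the bottle and loupe have not moved.

```bash
python3 -c "
from rig import *
print(close_job())"
```

```text
the job is handed in; nothing more can be done
None
```

The job is done and handed in after about 40 s of robot time: V-block upright in the yellow tray, ring gauge in the green nest, both L-plates flat and interlocked, studs up, in the blue tray, and the oil bottle and loupe not moved.

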